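# Load the twin roll stand and take off its lock cap of unknown thread hand

### The job

Slide the green label roll down over the bare spindle of the roll stand until it sits fully on the base, and let go of it. Then take the red lock cap off the stand's other spindle so that it is ready for the next roll: a quarter turn loosens it, but nobody remembers whether the thread is ordinary or reversed, so feel which way it turns and, if it stops hard, go the other way. Lift the cap about 10 cm straight up above its spindle and finish while holding it there, still; leave everything else on the shelf where it stands.

Things in the scene. Friction and masses are not known exactly. Their poses are not given: they have to be found in the camera images.
- roll_center (a point): centre (half-way up, on the axis) of the green label roll with a cardboard core: outer diameter 62 mm, height 48 mm, through bore 32 mm, about 0.13 kg. It stands upright on the shelf, hole up; its z axis is the roll's axis.
- spindle_seat (a point): foot of the stand's bare steel spindle, on its axis, on top of the aluminium base plate (12 mm above the shelf). The spindle is 27 mm in diameter and rises 68 mm above this point; a seated roll's centre is 24 mm above it. z up; the plate is 110 mm along x, 250 mm along y; the two spindles are 140 mm apart along y. Fixed to the shelf.
- cap_center (a point): centre (half-way up, on the axis) of the red lock cap: ribbed cylinder 44 mm in diameter, 44 mm high, hollow below, 0.07 kg, loose; z is its axis. Hidden quarter-turn thread: turned 60 to 95 degrees (80 is best) from the start the loosening way it turns easily, then lifts straight off; the wrong way it stops hard within 25 degrees. Which way loosens varies and cannot be seen.
- cap_seat (a point): centre of the 31 mm wide collar on which the cap's rim rests, 52 mm above the shelf, on the capped spindle's axis; z up, fixed to the stand. With the cap on, cap_center is 22 mm above it. The threaded neck inside the cap reaches 24 mm above it.
- jar: closed glass jar with steel lid, 68 mm in diameter, 105 mm high, origin under its centre: leave alone
- canister: blue plastic canister with white snap lid, 102 mm in diameter, 141 mm high, origin under its centre: leave alone
- bowl: blue ceramic bowl, 110 mm in diameter, 50 mm high, origin under its centre: leave alone
- tin: round tin with white band, 74 mm in diameter, 90 mm high, origin under its centre: leave alone
Not all that is in view belongs to the job. Of the things that look like the part that bears cap_center, the smaller one is meant. Of the things that look like the part that bears roll_center, the larger one is meant.

How it is judged (in metres and radians):
On the way, in this order (a step that is already met when the one before it is completed fails the run):
1. the roll sits fully down on the bare spindle and is let go (horizontal distance between roll_center and spindle_seat below 0.006 m and z of roll_center in the frame of spindle_seat below 0.028 m and angle between roll_center's own z axis and vertical below 0.08 rad and contact force between roll and the fingers below 0.1 N), for 0.2 s.
2. the cap is off the neck, in the fingers (z of cap_center in the frame of cap_seat above 0.05 m and contact force between cap and the fingers above 1 N), for 0.2 s.
At the end, for the whole second after the job is handed in: The roll is on the bare spindle (axes within 6 mm, within 4 mm of fully down, upright within 0.08 rad) and untouched; the cap is gripped by the fingers, still (under 0.03 m/s), lifted 60 to 170 mm above where it sat and within 50 mm of its spindle's axis (all of step 1 and contact force between roll and the arm below 0.1 N and z of cap_center in the frame of cap_seat between 0.082 and 0.192 m and horizontal distance between cap_center and cap_seat below 0.05 m and contact force between cap and the fingers above 1 N and linear speed of cap below 0.03 m/s); the arm keeps its last pose, push and grip.
It fails at once if the jar, canister, bowl or tin is moved more than 3 cm (distance of any of jar, canister, bowl, tin from where it was at the start of the episode above 0.03 m).
It also fails if it takes over 67 s, if anything falls off the work surface, if the arm or the gripper's body presses on something with over 40 N, if the wrist force passes 120 N, or if a joint passes its speed limit or range.

### The arm

A 6-joint arm with a two-finger parallel gripper is mounted at the origin on the work surface. World frame = base frame: x ahead of the robot, y to its left, z up, the work surface at z = 0. Lengths are in m, angles in degrees, forces in N, time in s.
With the tool pointing down it reaches from about 0.3 to 0.875 m from the base axis. Payload 4.2 kg.
Tool frame: the origin (TCP) lies at the very end of the fingers, on their centre line; the grasp point (between the pads) lies 19 mm behind it; x points along the fingers, z is the direction in which the jaws open and shut, and the axes are right-handed (so a half turn about x gives the same grasp; the last joint's range is limited). The gripper opens to 85 mm and grips with 20 to 120 N. Pads are 22 mm wide; open, the fingers measure 114 mm over their backs; the gripper's body (76 mm by 85 mm) begins 54 mm behind the grasp point. The pads swing forward as they close: fully open they stand 13 mm farther back than shut.
Start: joints at [-77.98, 18.312, 89.639, -0, 72.044, -1.146], TCP at [0.131, -0.56, 0.199] pointing down, gripper open.
Joint ranges: [-177.97, 177.97], [-48.28, 115.42], [12.27, 149.76], [-77.06, 257.06], [2.81, 150.46], [-146.56, 146.56]. Speed limits (degrees/s): [147.25, 147.25, 180, 180, 180, 180].

### API

Orientations are given as [roll, pitch, yaw] about the fixed x, y, z axes, in that order (R = Rz(yaw) Ry(pitch) Rx(roll)).
In Python, from station import arm, viewer, job, nets gives the robot as it stands. The module is installed in compiled form; this text tells all that it offers.
- The arm moves only by the shell command python3 -m pendant 'ROWS' [FORCE]. ROWS is text: rows parted by semicolons, each of 7 numbers parted by spaces: the finger opening in m, from 0 to 0.0854, then the shift along the tool's x, y, z in m, then the turn, a rotation vector about the tool's x, y, z in rad. In form: grip dx dy dz rx ry rz; .... A call has 1 to 12 rows; each row shifts and turns the commanded pose from where the row before left it, along the tool's axes as they then stand; what a row does not reach is not made up. A row lasts 1/8 s, in which the tool goes at most 62.5 mm and 10.7 degrees, less where a joint would pass 70% of its speed; a pose out of reach is approached as far as the arm can. A call with a gripper value outside its range is refused whole. The fingers move at their own pace and stop on an object; FORCE is the grip in N (left out, the last holds). Time passes only in rows, so rows that do not move let the fingers close. It gives the time, the measured TCP pose, the force and the opening at its end, in the units of the state.
- arm.read_state(): the state, without advancing time (a new reading comes with each control period).
- viewer.capture(name): name is "scene" or "top" or "wrist"; returns the picture (384x512x3 uint8, red, green, blue); there is no depth.
- viewer.camera_model(name): a dict with "K" (3x3 intrinsics, pixels), "T" (4x4, takes a point from camera to world coordinates); the wrist camera has in their place "T_tool_cam" (4x4, takes a point from camera to tool coordinates, whose origin is the TCP and whose axes are the tool frame's). Camera axes: x right, y up, looking along -z (the intrinsics and any distortion apply to the point x, -y, -z); pixel columns grow to the right and rows downward; lengths in m; the calibration is good to about 2 mm. A picture is of the moment at which its call begins: read the wrist's pose just before it. camera_model takes no time and is no camera call.
- job.hand_in(): hands the job in, once; it reports no verdict.
Trained networks look in the newest picture that a camera, given by its name, has taken for a name from the list of things; names that differ only in an ending like _2 or _b are one class to them, and where a whole thing is asked for, a point or a joint stands for the part that bears it (a point fixed in the world has none). Each returns a list of dicts, best first, with "conf" (0 to 1); they miss things now and then, are a little off and sometimes report something else, mostly with a low value. They report only what shows in the picture. A call takes as long as a camera call. They do not tell look-alikes from the thing itself.
- nets.search_frame(camera, thing): "rect" ([left, top, right, bottom] as shares, 0 to 1, of the picture: columns of its width, rows of its height, round what is visible of it).
- nets.tip_of(camera, thing): "point" ([column, row] as shares, 0 to 1, of the picture: columns of its width, rows of its height: a listed point, or the origin of a listed thing).
The state is a dict: "time_s": time; "qpos": joint angles; "joint_vel": joint speeds; "joint_torque": joint torques, N m; "eef_pos": TCP position; "ee_rot": TCP orientation; "wrist_force": force on the tool from outside, world axes, zero at the start; "ft_torque": the same for the moment, N m; "opening": finger opening in m.
Only numpy, scipy, OpenCV 4.12 (cv2) and the standard library are available. Lean on these libraries where they do the work, as an engineer would, in place of code of your own. Each camera call takes 0.05 s, during which the arm holds its last target.

## Working session

There is one attempt and no reset: what is moved stays moved. The work goes in short steps, Python scripts to look and compute and a shell command to move; the robot and the scene stay as the last step left them, time stands still between calls to the robot, and variables do not carry over. Pictures are saved under pics/ and viewed, and the job is handed in when it is done.

```bash
mkdir -p pics; python3 - <<'E'
from station import arm, viewer, job, nets
import cv2
print(arm.read_state())
for n in ["scene","top","wrist"]:
    im=viewer.capture(n); cv2.imwrite(f"pics/{n}0.png",im[:,:,::-1])
    m=viewer.camera_model(n); print(n,{k:(v.round(4).tolist() if hasattr(v,'round') else v) for k,v in m.items()})
    for t in ["roll_center","spindle_seat","cap_center","cap_seat"]:
        print(t,[( round(d['conf'],2),round(d['point'][0]*512,1),round(d['point'][1]*384,1)) for d in nets.tip_of(n,t)][:4])
a=[cv2.imread(f"pics/{n}0.png") for n in ["scene","top"]]
E
```

```text
{'time_s': 0.0, 'qpos': array([-7.79795154e+01,  1.83507950e+01,  8.97083632e+01, -1.83025613e-03,
        7.20433277e+01, -1.14501736e+00]), 'joint_vel': array([ 0.0632955 , -0.01429838,  0.04352699,  0.08218298,  0.03230437,
        0.04412837]), 'joint_torque': array([ 1.87597361e-03, -4.15524173e+01, -2.34159636e+01,  1.46470593e-04,
        8.25662777e-03, -1.58969124e-05]), 'eef_pos': array([ 0.13084948, -0.55935014,  0.19777753]), 'ee_rot': array([179.82770572,  89.89749932, 102.99377348]), 'wrist_force': array([-0.20780471, -0.48927656,  0.45587824]), 'ft_torque': array([-0.00684959,  0.04308912, -0.01319408]), 'opening': 0.08508204251506409}
scene {'K': [[445.5407, 0.0, 261.6884], [0.0, 445.5407, 190.8922], [0.0, 0.0, 1.0]], 'T': [[-0.7035, -0.5683, 0.4267, 1.1271], [0.7106, -0.5541, 0.4335, 0.4615], [-0.0099, 0.6082, 0.7937, 1.1522], [0.0, 0.0, 0.0, 1.0]]}
roll_center [(0.9, 391.2, 259.5), (0.54, 419.0, 246.9)]
spindle_seat [(0.83, 310.7, 224.3)]
cap_center [(0.68, 272.3, 191.0), (0.68, 320.1, 182.6)]
cap_seat [(0.69, 274.8, 193.4)]
top {'K': [[412.6719, 0.0, 258.828], [0.0, 412.6719, 191.5707], [0.0, 0.0, 1.0]], 'T': [[-0.0216, 0.9907, -0.134, 0.3555], [-0.9998, -0.0221, -0.0023, -0.1151], [-0.0052, 0.1339, 0.991, 1.4734], [0.0, 0.0, 0.0, 1.0]]}
roll_center [(0.84, 147.6, 221.7), (0.66, 139.2, 254.5)]
spindle_seat [(0.91, 217.8, 209.0)]
cap_center [(0.57, 238.4, 242.7)]
cap_seat [(0.93, 259.8, 199.0), (0.63, 219.2, 207.8)]
wrist {'K': [[325.3296, 0.0, 254.384], [0.0, 325.3296, 189.3921], [0.0, 0.0, 1.0]], 'T_tool_cam': [[0.0006, 0.3127, -0.9498, -0.1753], [0.0016, 0.9498, 0.3127, 0.0801], [1.0, -0.0017, 0.0001, 0.0003], [0.0, 0.0, 0.0, 1.0]]}
roll_center []
spindle_seat []
cap_center []
cap_seat []
```

```bash
python3 - <<'E'
import cv2
a=cv2.imread("pics/scene0.png")[120:320,200:480];b=cv2.imread("pics/top0.png")[150:300,90:290]
cv2.imwrite("pics/sc.png",cv2.resize(a,None,fx=2.8,fy=2.8,interpolation=cv2.INTER_CUBIC))
cv2.imwrite("pics/tc.png",cv2.resize(b,None,fx=4,fy=4,interpolation=cv2.INTER_CUBIC))
E
```

```text
(no output)
```

View pics/scene0.png

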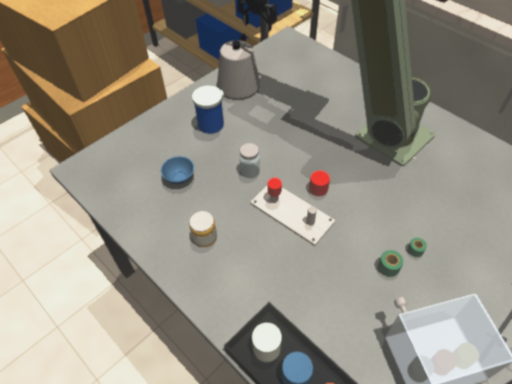

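View pics/top0.png

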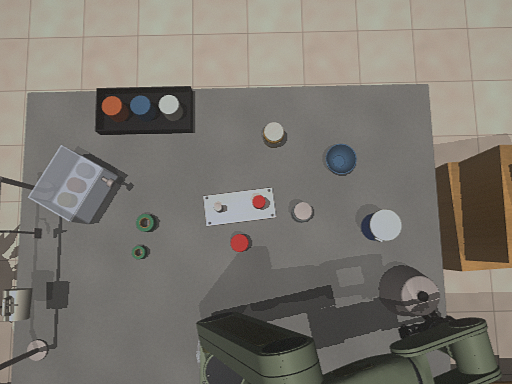

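```bash
ls pics
```

```text
sc.png
scene0.png
tc.png
top0.png
wrist0.png
```

View pics/sc.png

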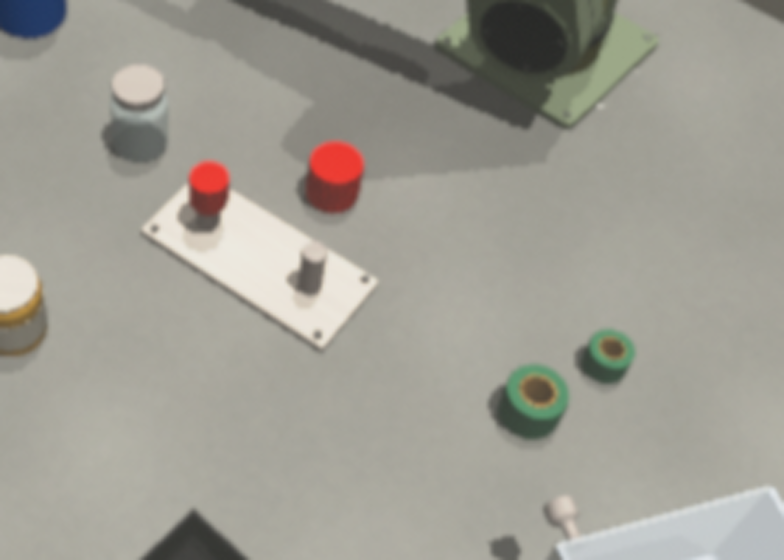

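View pics/tc.png

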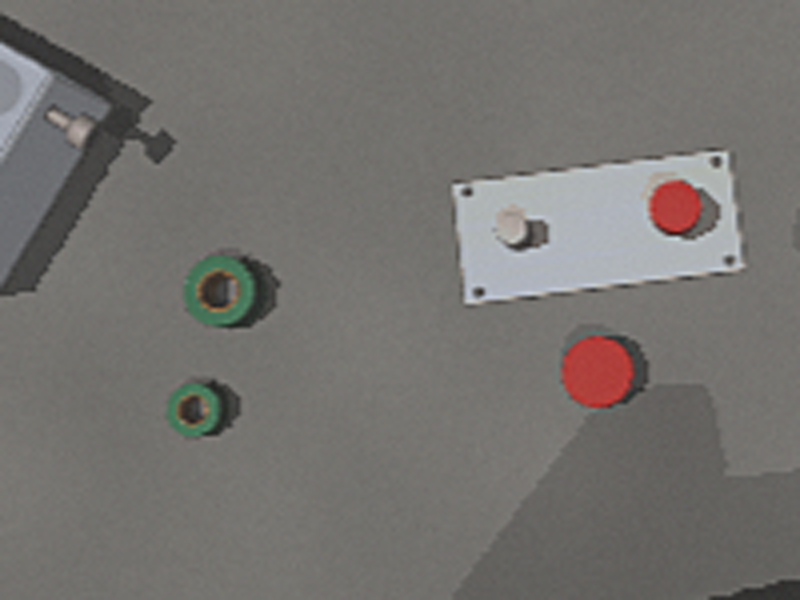

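The candidates for the roll are the large green one at top (145,222) and the small one at (139,253). I choose the large one. For the cap they are the small red one on the stand at top (259,201) and the large one on the shelf at (240,243). I choose the one on the stand. Now I'll measure.

```bash
cat > h.py <<'E'
import numpy as np, cv2
from scipy.spatial.transform import Rotation as R
from station import arm, viewer, job, nets
def pose():
    s=arm.read_state(); T=np.eye(4); T[:3,:3]=R.from_euler('xyz',s['ee_rot'],degrees=True).as_matrix(); T[:3,3]=s['eef_pos']; return T,s
def camT(n,Tt=None):
    m=viewer.camera_model(n); 
    return np.array(m['K']),(np.array(m['T']) if 'T' in m else Tt@np.array(m['T_tool_cam']))
def onplane(px,z,n,Tt=None):
    K,T=camT(n,Tt); d=np.linalg.inv(K)@[px[0],px[1],1]; d=T[:3,:3]@[d[0],-d[1],-d[2]]
    o=T[:3,3]; return o+d*(z-o[2])/d[2]
def proj(P,n,Tt=None):
    K,T=camT(n,Tt); p=T[:3,:3].T@(np.array(P)-T[:3,3]); q=K@[p[0],-p[1],-p[2]]; return q[:2]/q[2]
E
python3 - <<'E'
from h import *
import cv2
def blobs(n,f,off=0):
    im=cv2.imread(f"pics/{n}0.png"); h=cv2.cvtColor(im,cv2.COLOR_BGR2HSV)
    for nm,lo,hi in [("green",(65,90,50),(90,255,255)),("redtop",(0,150,175 if n=='scene' else 120),(8,255,255))]:
        m=cv2.inRange(h,lo,hi); k,l,st,c=cv2.connectedComponentsWithStats(m)
        for i in range(1,k):
            if st[i,4]>40: print(n,nm,c[i].round(1),st[i])
for n in("scene","top"): blobs(n,0)
print("roll top",onplane((391.3,257-2),.048,"scene"),"mid",onplane((391.2,259.5),.024,"scene"),onplane((147.6,221.7),.024,"top"))
print("roll top face", onplane((144.8,222.5),.048,"top"))
print("spindle seat",onplane((310.7,224.3),.012,"scene"),onplane((217.8,209),.012,"top"))
print("spindle top",onplane((200+313/2.8,120+248/2.8),.08,"scene"),onplane((90+512/4,150+222/4),.08,"top"))
print("cap top",onplane((90+675/4,150+206/4),.096,"top"),onplane((200+209/2.8,120+180/2.8),.096,"scene"))
for n,cs in (("top",[(90+x/4,150+y/4) for x,y in[(467,191),(716,161),(729,260),(479,292)]]),("scene",[(200+x/2.8,120+y/2.8) for x,y in[(154,229),(317,335),(365,280)]])):
    print(n,[onplane(c,.012,n).round(4).tolist() for c in cs])
E
```

```text
scene green [390.5 262.5] [382 252  20  17  75]
scene redtop [319.8 177.8] [311 171  19  15 221]
scene redtop [274.2 183.2] [268 178  13  11 116]
top green [144.6 222.3] [137 214  16  17 108]
top green [138.4 251.9] [133 246  12  13  55]
top redtop [258.5 201.4] [253 196  12  12 118]
top redtop [239.  242.6] [231 234  17  18 241]
roll top [0.44073064 0.27776982 0.048     ] mid [0.43812389 0.28196242 0.024     ] [0.45333655 0.28136614 0.024     ]
roll top face [0.44916452 0.28444787 0.048     ]
spindle seat [0.50103057 0.03570112 0.012     ] [0.49381507 0.0354336  0.012     ]
spindle top [0.49443939 0.02726357 0.08      ] [0.49928195 0.02765025 0.08      ]
cap top [ 0.50809552 -0.11095198  0.096     ] [ 0.5141322  -0.10512483  0.096     ]
top [[0.535, 0.0745, 0.012], [0.557, -0.1482, 0.012], [0.4682, -0.1575, 0.012], [0.4447, 0.0643, 0.012]]
scene [[0.5598, -0.1459, 0.012], [0.5369, 0.0766, 0.012], [0.4471, 0.0684, 0.012]]
```

```bash
python3 -m pendant '0.085 -0.05 0 0 0 0 0; 0.085 -0.05 0 0 0 0 0; 0.085 0 0.04 -0.03 0 0 0; 0.085 0 0.04 -0.03 0 0 0; 0.085 0 0.04 -0.03 0 0 0; 0.085 0 0.04 -0.03 0 0 0; 0.085 0 0.04 -0.03 0 0 0; 0.085 0 0.04 -0.03 0 0 0; 0.085 0 0.04 -0.03 0 0 0; 0.085 0 0.04 -0.03 0 0 0'
```

```text
time_s: 2.0
eef_pos: [0.3888, -0.2519, 0.2988]
ee_rot: [36.6, 90.0, -40.3]
wrist_force: [0.1, 0.2, 0.9]
opening: 0.0846
```

```bash
python3 -m pendant '0.085 0 0.0175 -0.051 0 0 0; 0.085 0 0.0175 -0.051 0 0 0; 0.085 0 0.0175 -0.051 0 0 0; 0.085 0 0.0175 -0.051 0 0 0; 0.085 0 0.0175 -0.051 0 0 0; 0.085 0 0.0175 -0.051 0 0 0; 0.085 0 0.0175 -0.051 0 0 0; 0.085 0 0.0175 -0.051 0 0 0; 0.085 0 0.0175 -0.051 0 0 0; 0.085 0 0.0175 -0.051 0 0 0; 0.085 0 0 0 0 0 0; 0.085 0 0 0 0 0 0'; python3 -c "
from h import *
print(pose()[1]['qpos'])"
```

```text
time_s: 3.5
eef_pos: [0.4419, 0.2828, 0.2984]
ee_rot: [-35.8, 89.9, -112.6]
wrist_force: [0.5, 0.1, -0.2]
opening: 0.085
[ 3.13809126e+01  1.10359311e+01  8.54002583e+01 -3.55881669e-02
  8.36124229e+01  1.08193036e+02]
```

```bash
python3 -m pendant '0.085 0.01 0 0 -0.17 0 0; 0.085 0.01 0 0 -0.17 0 0; 0.085 0.01 0 0 -0.17 0 0; 0.085 0.01 0 0 -0.17 0 0; 0.085 0.01 0 0 -0.17 0 0; 0.085 0.01 0 0 -0.17 0 0; 0.085 0.01 0 0 -0.17 0 0; 0.085 0.01 0 0 -0.17 0 0; 0.085 0.01 0 0 -0.17 0 0; 0.085 0.01 0 0 -0.17 0 0; 0.085 0 0 0 -0.17 0 0; 0.085 0 0 0 0 0 0'; python3 - <<'E'
from h import *
T,s=pose(); print(T.round(3),s['qpos'])
im=viewer.capture("wrist"); cv2.imwrite("pics/w1.png",im[:,:,::-1])
np.save("Tw1.npy",T)
for d in nets.tip_of("wrist","roll_center"):
    p=np.array(d['point'])*[512,384]; print(d['conf'],p,onplane(p,.024,"wrist",T),onplane(p,.048,"wrist",T))
print(proj([.443,.282,.048],"wrist",T))
E
```

```text
time_s: 5.0
eef_pos: [0.4423, 0.2817, 0.199]
ee_rot: [-42.5, 90.0, -12.4]
wrist_force: [-0.7, 0.1, -0.1]
opening: 0.085
[[ 0.    -0.501  0.865  0.442]
 [-0.     0.865  0.501  0.282]
 [-1.    -0.     0.     0.199]
 [ 0.     0.     0.     1.   ]] [ 3.12539018e+01  1.37284172e+01  9.61094872e+01 -1.91272011e-02
  7.01432263e+01  1.17255655e+00]
0.97 [191.488   92.5824] [0.35075266 0.30971235 0.024     ] [0.35428054 0.31251914 0.048     ]
0.76 [264.704  155.0976] [0.44965937 0.29128863 0.024     ] [0.44641079 0.29535769 0.048     ]
[255.22392395 164.48642354]
```

View pics/w1.png

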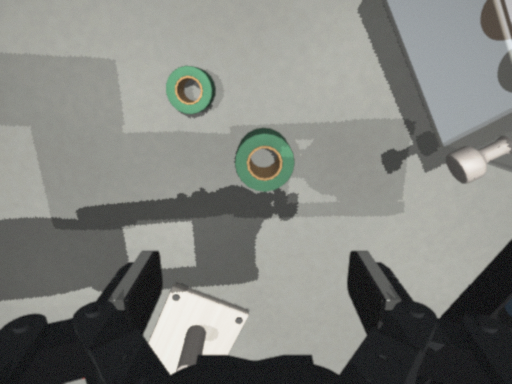

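The wrist view shows the large roll's top face at about (265,161), the small roll at (190,90), and a stand corner at the bottom left. I'll refine with ellipse fits.

```bash
python3 - <<'E'
from h import *
T=np.load("Tw1.npy"); im=cv2.imread("pics/w1.png"); h=cv2.cvtColor(im,cv2.COLOR_BGR2HSV)
sub=np.zeros(h.shape[:2],np.uint8); sub[115:205,220:310]=1
for nm,lo,hi in [("green",(60,70,40),(95,255,255)),("orange",(8,90,90),(28,255,255))]:
    m=cv2.inRange(h,lo,hi)*sub
    c=max(cv2.findContours(m,cv2.RETR_EXTERNAL,cv2.CHAIN_APPROX_NONE)[0],key=len)
    e=cv2.fitEllipse(cv2.convexHull(c)); print(nm,e,onplane(e[0],.048,"wrist",T))
    c=e[0]
# predicted radius px
c=onplane(e[0],.048,"wrist",T)
for r in(.031,.016,.018):
  P=np.array([proj(c+[r*np.cos(a),r*np.sin(a),0],"wrist",T) for a in np.linspace(0,6.28,40)],np.float32); print(r,cv2.fitEllipse(P))
cv2.imwrite("pics/w1c.png",cv2.resize(im[115:205,220:310],None,fx=6,fy=6))
E
```

```text
green ((263.9720458984375, 160.02117919921875), (57.442386627197266, 61.931068420410156), 173.8100128173828) [0.44838643 0.29056827 0.048     ]
orange ((264.2080078125, 162.7041473388672), (33.63874816894531, 34.58755874633789), 82.08837890625) [0.450035   0.28826696 0.048     ]
0.031 ((264.21746826171875, 161.85418701171875), (58.86798858642578, 60.405887603759766), 79.44647216796875)
0.016 ((264.21051025390625, 162.47787475585938), (30.365253448486328, 31.167369842529297), 79.57100677490234)
0.018 ((264.211181640625, 162.41773986816406), (34.162879943847656, 35.064361572265625), 79.559326171875)
```

View pics/w1c.png

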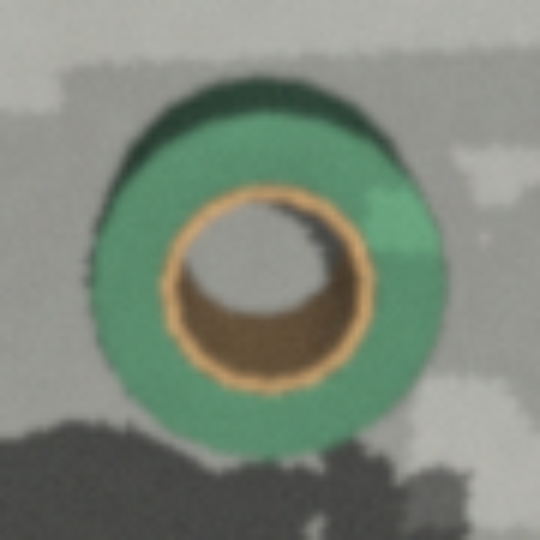

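Roll is at (0.450, 0.288), and its 62 mm size matches. Next I'll look at the stand with the same tool yaw.

```bash
python3 -m pendant '0.085 -0.01 -0.049 -0.016 0 0 0; 0.085 -0.01 -0.049 -0.016 0 0 0; 0.085 -0.01 -0.049 -0.016 0 0 0; 0.085 0 -0.049 -0.016 0 0 0; 0.085 0 -0.049 -0.016 0 0 0; 0.085 0 0 0 0 0 0; 0.085 0 0 0 0 0 0'; python3 - <<'E'
from h import *
T,s=pose(); print(T.round(4))
im=viewer.capture("wrist"); cv2.imwrite("pics/w2.png",im[:,:,::-1])
np.save("Tw2.npy",T)
for n,z in [("spindle_seat",.012),("cap_seat",.052),("cap_center",.074)]:
  for d in nets.tip_of("wrist",n):
    p=np.array(d['point'])*[512,384]; print(n,d['conf'],p,onplane(p,z,"wrist",T))
E
```

```text
time_s: 5.98
eef_pos: [0.4965, 0.0314, 0.2287]
ee_rot: [56.2, 90.0, 86.4]
wrist_force: [-0.7, -0.4, 0.2]
opening: 0.0853
[[ 0.000e+00 -5.030e-01  8.643e-01  4.965e-01]
 [ 5.000e-04  8.643e-01  5.030e-01  3.140e-02]
 [-1.000e+00  5.000e-04  3.000e-04  2.287e-01]
 [ 0.000e+00  0.000e+00  0.000e+00  1.000e+00]]
spindle_seat 0.61 [252.7232 153.9072] [0.49600333 0.02787815 0.012     ]
cap_seat 0.59 [205.312 263.616] [ 0.51055125 -0.11267775  0.052     ]
cap_center 0.93 [201.984  270.2976] [ 0.50792213 -0.10916093  0.074     ]
cap_center 0.76 [132.608  152.7168] [ 0.38231935 -0.02200589  0.074     ]
```

View pics/w2.png

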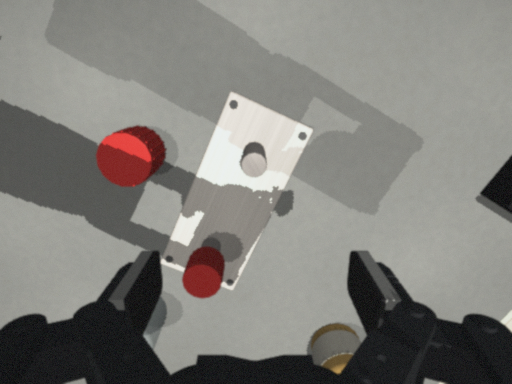

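The wrist view shows the spindle top near (254,164), the small cap's top near (203,279) and the large cap at (125,160). I'll zoom in to measure.

```bash
python3 - <<'E'
import cv2,numpy as np
im=cv2.imread("pics/w2.png")
a=cv2.resize(im[135:185,228:278],None,fx=8,fy=8,interpolation=cv2.INTER_CUBIC)
b=cv2.resize(im[240:305,175:240],None,fx=6,fy=6,interpolation=cv2.INTER_CUBIC)
b=cv2.resize(b,(400,400)); cv2.imwrite("pics/w2c.png",np.hstack([a,b]))
E
```

```text
(no output)
```

View pics/w2c.png

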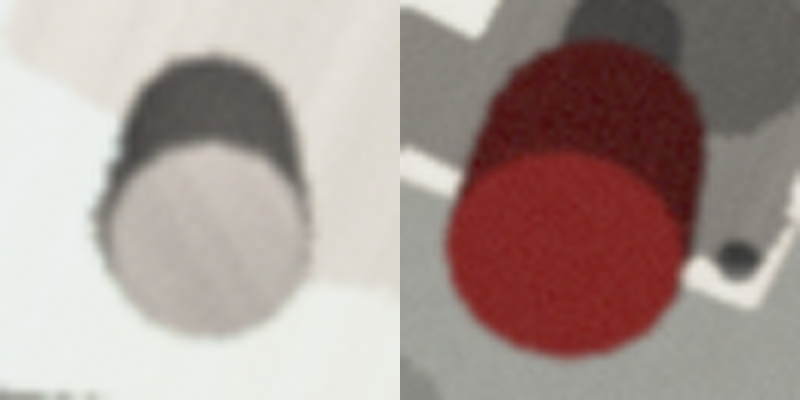

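```bash
python3 - <<'E'
from h import *
T=np.load("Tw2.npy")
s=onplane((254,165),.08,"wrist",T); c=onplane((202.2,281.2),.096,"wrist",T)
print(s,c,np.linalg.norm((s-c)[:2]),"yaw",np.degrees(np.arctan2(-(s-c)[0],(s-c)[1])))
for p,r,z in((s,.0135,.08),(c,.022,.096)):
  print(cv2.fitEllipse(np.array([proj([p[0]+r*np.cos(a),p[1]+r*np.sin(a),z],"wrist",T) for a in np.linspace(0,6.28,40)],np.float32)))
for q in [(233.5,104),(302.5,135.5),(169,259.5),(230,282)]: print(onplane(q,.012,"wrist",T))
# base foot of spindle: axis px predicted
print(proj([s[0],s[1],.012],"wrist",T))
# tool-frame move to above roll
d=np.array([.450,.288,.13])-T[:3,3]; print("to roll in tool axes",T[:3,:3].T@d)
E
```

```text
[0.49605957 0.03110277 0.08      ] [ 0.51101025 -0.10726937  0.096     ] 0.13917748129694796 yaw 6.166708151646906
((254.0001983642578, 164.83811950683594), (25.708776473999023, 26.396692276000977), 90.53120422363281)
((202.18148803710938, 280.86895751953125), (34.44587707519531, 40.28709411621094), 99.29629516601562)
[0.44684459 0.06772559 0.012     ]
[0.53638715 0.07751194 0.012     ]
[ 0.47097473 -0.15618452  0.012     ]
[ 0.56005171 -0.14535287  0.012     ]
[254.09042621 151.68646774]
to roll in tool axes [0.09885213 0.24514542 0.08886675]
```

The spindle at (0.496, 0.031) agrees with the plate's holes. The cap is at (0.511, -0.108), and the 139 mm spacing fits the stated 140 mm. I'll go and grasp the roll.

```bash
python3 -m pendant '0.085 0 0.049 0.0178 0 0 0; 0.085 0 0.049 0.0178 0 0 0; 0.085 0 0.049 0.0178 0 0 0; 0.085 0 0.049 0.0178 0 0 0; 0.085 0 0.049 0.0178 0 0 0; 0.085 0.03 0 0 0 0 0; 0.085 0.03 0 0 0 0 0; 0.085 0.03 0 0 0 0 0; 0.085 0.03 0 0 0 0 0; 0.085 0 0 0 0 0 0'; python3 - <<'E'
from h import *
T,s=pose(); print(T.round(4))
im=viewer.capture("wrist"); cv2.imwrite("pics/w3.png",im[:,:,::-1])
print(proj([.45,.288,.048],"wrist",T), T[:3,:3].T@(np.array([.45,.288,.010])-T[:3,3]))
E
```

```text
time_s: 7.42
eef_pos: [0.4478, 0.2875, 0.1067]
ee_rot: [-178.4, 89.7, -148.0]
wrist_force: [-0.1, -0.2, 0.5]
opening: 0.085
[[-4.500e-03 -5.058e-01  8.626e-01  4.478e-01]
 [-2.800e-03  8.626e-01  5.058e-01  2.875e-01]
 [-1.000e+00 -1.000e-04 -5.300e-03  1.067e-01]
 [ 0.000e+00  0.000e+00  0.000e+00  1.000e+00]]
[257.67901498 194.10512498] [ 0.09664996 -0.00063634  0.00262859]
```

View pics/w3.png

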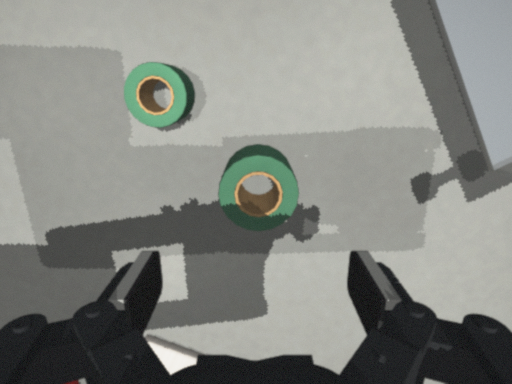

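The ring is at (258,195), as predicted (258,194). Descend and grip.

```bash
python3 -m pendant '0.085 0.03 0 0.0025 0 0 0; 0.085 0.03 0 0 0 0 0; 0.085 0.022 0 0 0 0 0; 0.085 0.015 0 0 0 0 0; 0.085 0 0 0 0 0 0; 0.05 0 0 0 0 0 0; 0.05 0 0 0 0 0 0; 0.05 0 0 0 0 0 0; 0.05 0 0 0 0 0 0; 0.05 0 0 0 0 0 0; 0.05 0 0 0 0 0 0' 40
```

```text
time_s: 8.85
eef_pos: [0.4526, 0.2892, 0.0123]
ee_rot: [-2.4, 89.9, 27.9]
wrist_force: [-0.1, -0.3, 6.1]
opening: 0.0504
```

```bash
python3 - <<'E'
from h import *
T,s=pose(); print(T.round(4),s['opening'],s['wrist_force'])
a=viewer.capture("wrist"); b=viewer.capture("scene"); cv2.imwrite("pics/w4.png",a[:,:,::-1])
cv2.imwrite("pics/s4.png",cv2.resize(b[200:320,320:480,::-1],None,fx=5,fy=5))
E
```

```text
[[ 1.200e-03 -5.046e-01  8.633e-01  4.526e-01]
 [ 6.000e-04  8.633e-01  5.046e-01  2.892e-01]
 [-1.000e+00 -1.000e-04  1.300e-03  1.230e-02]
 [ 0.000e+00  0.000e+00  0.000e+00  1.000e+00]] 0.05037367996600715 [-0.05295957 -0.28756864  6.06883497]
```

View pics/w4.png

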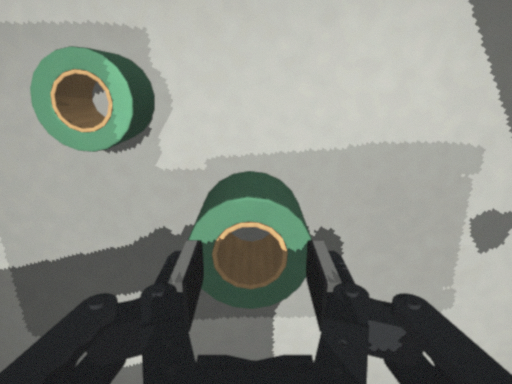

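View pics/s4.png

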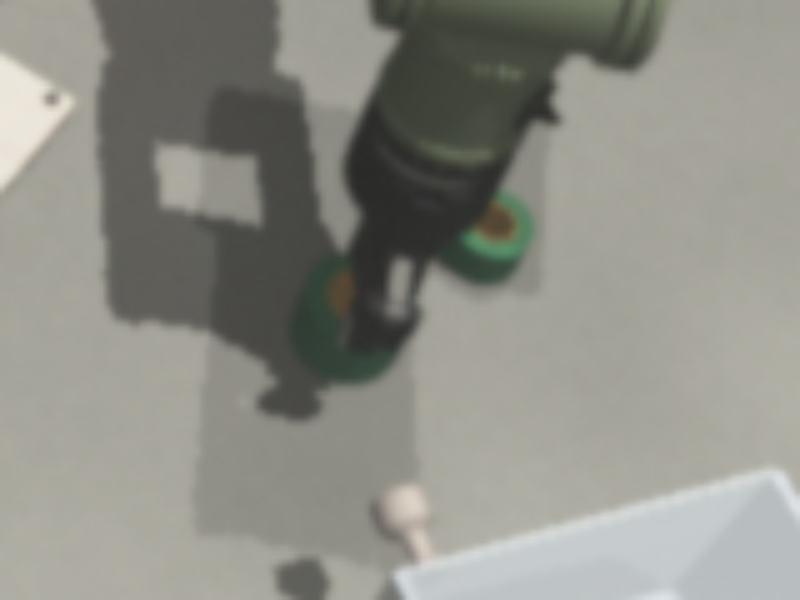

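```bash
python3 - <<'E'
from h import *
T,s=pose()
im=cv2.imread("pics/w4.png")
print(proj([.4526,.2892,.048],"wrist",T), proj([.45,.288,.048],"wrist",T))
print(onplane((250,256),.048,"wrist",T))
for dy in (-.011,.011):
  for dz in(-.0252,.0252,.031,-.031):
    print(dy,dz,[proj((T@[x,dy,dz,1])[:3],"wrist",T).round(0).tolist() for x in(0,-.019,-.04)])
E
```

```text
[254.60662039 256.22265512] [248.71661178 255.7101365 ]
[0.45061512 0.28817728 0.048     ]
-0.011 -0.0252 [[212.0, 242.0], [208.0, 258.0], [202.0, 281.0]]
-0.011 0.0252 [[296.0, 242.0], [301.0, 259.0], [307.0, 281.0]]
-0.011 0.031 [[306.0, 242.0], [311.0, 259.0], [319.0, 281.0]]
-0.011 -0.031 [[203.0, 242.0], [197.0, 258.0], [190.0, 281.0]]
0.011 -0.0252 [[211.0, 208.0], [206.0, 221.0], [200.0, 240.0]]
0.011 0.0252 [[298.0, 208.0], [303.0, 221.0], [309.0, 240.0]]
0.011 0.031 [[308.0, 208.0], [314.0, 221.0], [322.0, 240.0]]
0.011 -0.031 [[201.0, 208.0], [195.0, 221.0], [187.0, 240.0]]
```

```bash
python3 -m pendant '0.03 0 0 0 0 0 0; 0.03 0 0 0 0 0 0; 0.03 0 0 0 0 0 0' 40; python3 - <<'E'
from h import *
a=viewer.capture("wrist"); cv2.imwrite("pics/w5.png",a[:,:,::-1])
E
```

```text
time_s: 9.32
eef_pos: [0.4541, 0.2901, 0.0147]
ee_rot: [0.1, 89.7, 30.5]
wrist_force: [-1.7, -0.7, 19.4]
opening: 0.0302
```

View pics/w5.png

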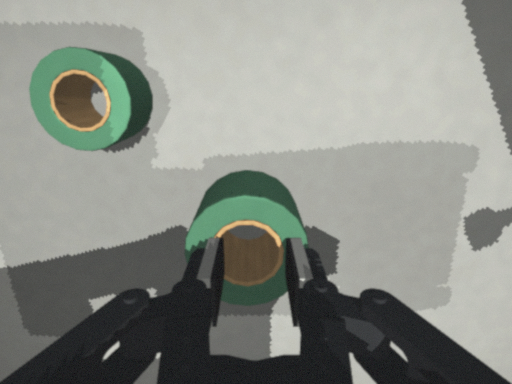

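```bash
python3 - <<'E'
from h import *
b=viewer.capture("scene"); t=viewer.capture("top")
cv2.imwrite("pics/s5.png",cv2.resize(b[210:290,350:450,::-1],None,fx=8,fy=7,interpolation=cv2.INTER_CUBIC))
cv2.imwrite("pics/t5.png",cv2.resize(t[190:290,100:220,::-1],None,fx=6,fy=6,interpolation=cv2.INTER_CUBIC))
T,s=pose(); print(proj(T[:3,3],"scene"),proj(T[:3,3]+[0,0,.035],"scene"),proj([.45,.288,.048],"scene"))
E
```

```text
[389.62773639 266.43545004] [392.37660818 260.46230354] [392.44542956 259.36161182]
```

View pics/s5.png

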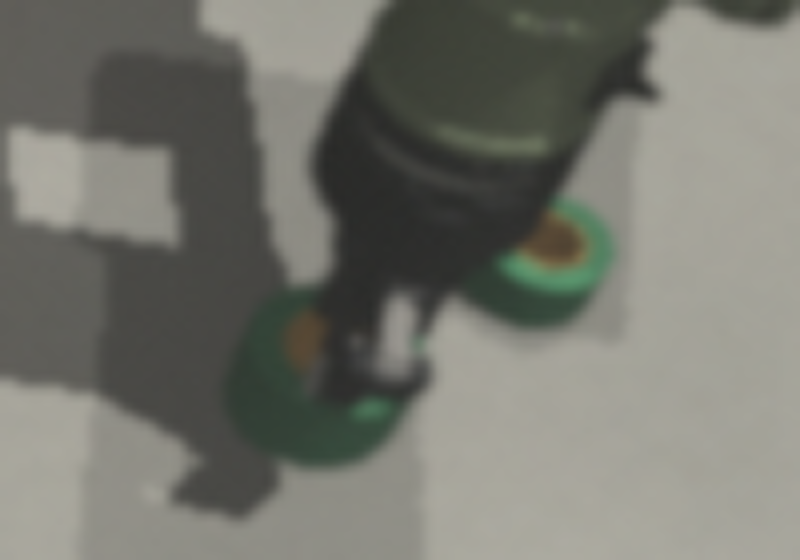

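View pics/t5.png

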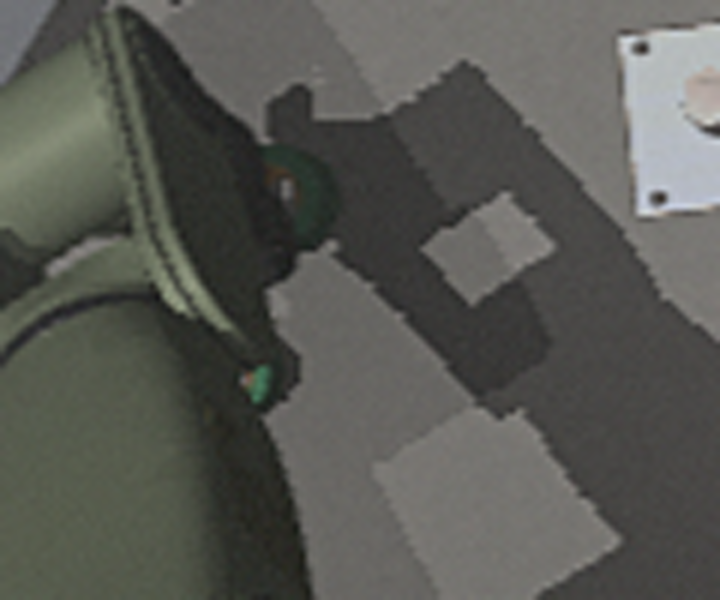

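```bash
python3 - <<'E'
from h import *
T,s=pose(); print(s['qpos'],s['eef_pos'],T.round(3).tolist(),s['wrist_force'],s['joint_torque'])
for z in(.015,.03,.048):
  p=onplane((396.5,264),z,"scene"); print(z,p,T[:3,:3].T@(p-T[:3,3]))
for x in (0,-.02,-.035,-.05):
  print(x,[proj((T@[x,0,dz,1])[:3],"scene").round(1).tolist() for dz in(-.02,.02)])
E
```

```text
[ 3.13558377e+01  2.55346699e+01  1.08623002e+02 -5.94100906e-03
  4.55150967e+01  1.05259691e+00] [0.4540667  0.29011973 0.0147254 ] [[0.005, -0.505, 0.863, 0.454], [0.003, 0.863, 0.505, 0.29], [-1.0, 0.0, 0.006, 0.015], [0.0, 0.0, 0.0, 1.0]] [-1.76403783 -1.23895051 20.06754166] [-3.52910673e-02 -3.15207410e+01 -1.28765327e+01 -5.80604261e-03
 -8.14460814e-01  1.32466070e-03]
0.015 [0.43414356 0.29961616 0.015     ] [-0.00034491  0.01825256 -0.01240622]
0.03 [0.44328404 0.30175112 0.03      ] [-0.01529352  0.01548355 -0.00335205]
0.048 [0.45425263 0.30431306 0.048     ] [-0.03323186  0.01216073  0.00751296]
0 [[390.2, 260.4], [389.1, 272.6]]
-0.02 [[391.7, 256.9], [390.6, 269.2]]
-0.035 [[392.9, 254.3], [391.8, 266.7]]
-0.05 [[394.1, 251.6], [393.1, 264.0]]
```

```bash
python3 - <<'E'
import cv2
a=cv2.imread("pics/w5.png")[190:340,140:360]; cv2.imwrite("pics/w5c.png",cv2.resize(a,None,fx=3.6,fy=3.6,interpolation=cv2.INTER_CUBIC))
E
```

```text
(no output)
```

View pics/w5c.png

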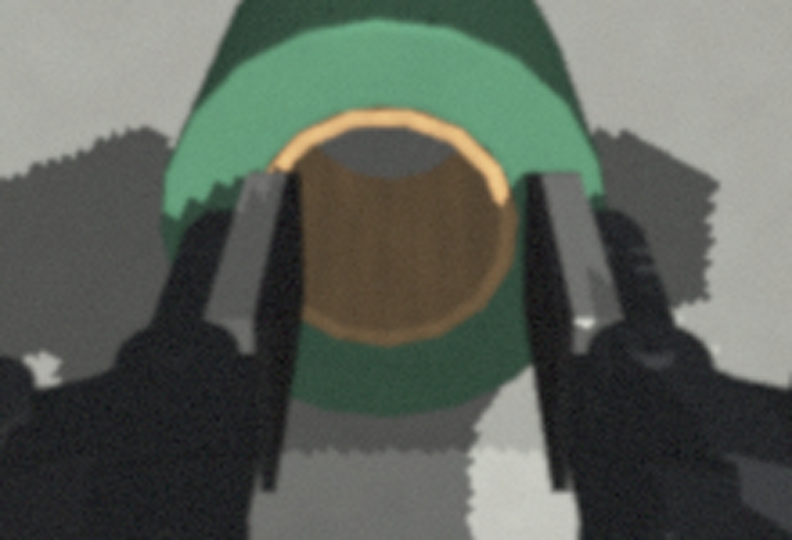

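The fingers came down on top of the roll. The picture and the 20 N upward force both put the real fingertips about 35 mm behind the reported TCP (about 46 mm when open), while the camera and TCP pose agree with each other. I'll lift, open, and use the measured tip position from here on.

```bash
python3 -m pendant '0.03 -0.03 0 0 0 0 0; 0.085 -0.03 0 0 0 0 0; 0.085 0 0 0 0 0 0; 0.085 0 0 0 0 0 0; 0.085 0 0 0 0 0 0; 0.085 0 0 0 0 0 0; 0.085 0 0 0 0 0 0' 40; python3 - <<'E'
from h import *
T,s=pose(); print(T.round(4),s['opening'])
a=viewer.capture("wrist"); cv2.imwrite("pics/w6.png",a[:,:,::-1])
np.save("Tw6.npy",T); print(proj([.45,.288,.048],"wrist",T))
E
```

```text
time_s: 10.35
eef_pos: [0.4518, 0.2888, 0.071]
ee_rot: [-174.0, 89.9, -143.7]
wrist_force: [-1.1, 0.5, 0.8]
opening: 0.0849
[[-9.000e-04 -5.047e-01  8.633e-01  4.518e-01]
 [-6.000e-04  8.633e-01  5.047e-01  2.888e-01]
 [-1.000e+00 -1.000e-04 -1.100e-03  7.100e-02]
 [ 0.000e+00  0.000e+00  0.000e+00  1.000e+00]] 0.084858756761861
[251.49280685 210.44747822]
```

View pics/w6.png

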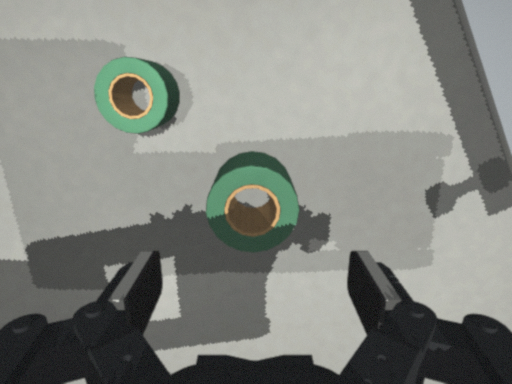

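```bash
python3 -m pendant '0.085 0.03 0 -0.0015 0 0 0; 0.085 0.025 0 0 0 0 0; 0.085 0.01 0 0 0 0 0; 0.085 0.005 0 0 0 0 0; 0.085 0 0 0 0 0 0'; python3 - <<'E'
from h import *
a=viewer.capture("wrist"); cv2.imwrite("pics/w7.png",a[:,:,::-1])
E
```

```text
time_s: 11.02
eef_pos: [0.4511, 0.2884, 0.0019]
ee_rot: [-8.0, 90.0, 22.3]
wrist_force: [-0.0, -0.5, 0.2]
opening: 0.0851
```

View pics/w7.png

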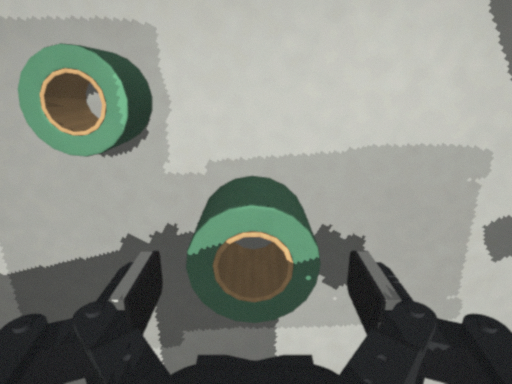

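```bash
python3 -m pendant '0.085 0.008 0 0 0 0 0; 0.085 0.006 0 0 0 0 0; 0.085 0.005 0 0 0 0 0; 0.085 0 0 0 0 0 0'; python3 - <<'E'
from h import *
a=viewer.capture("wrist"); cv2.imwrite("pics/w8.png",a[:,:,::-1])
E
```

```text
time_s: 11.58
eef_pos: [0.4504, 0.2879, -0.018]
ee_rot: [-174.3, 89.9, -143.9]
wrist_force: [-0.5, -0.0, -0.0]
opening: 0.0849
```

View pics/w8.png

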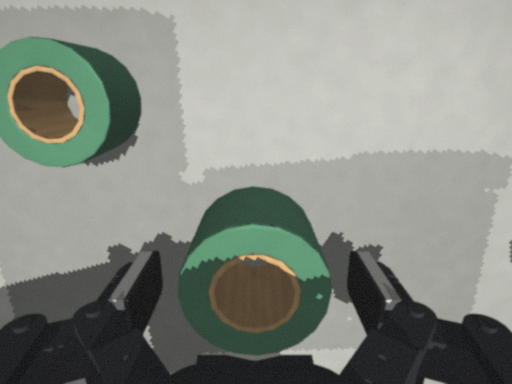

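No force at a reported z of -0.018, which confirms the offset. Close.

```bash
python3 -m pendant '0.05 0 0 0 0 0 0; 0.05 0 0 0 0 0 0; 0.05 0 0 0 0 0 0; 0.05 0 0 0 0 0 0; 0.05 0 0 0 0 0 0' 40; python3 - <<'E'
from h import *
a=viewer.capture("wrist"); cv2.imwrite("pics/w9.png",a[:,:,::-1])
E
```

```text
time_s: 12.25
eef_pos: [0.4509, 0.2883, -0.0168]
ee_rot: [-4.5, 90.0, 25.8]
wrist_force: [-1.1, -1.7, 5.8]
opening: 0.0618
```

View pics/w9.png

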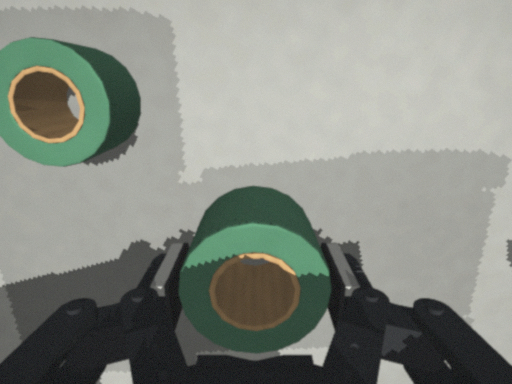

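Gripped at 61.8 mm. Lift and check the roll in the hand.

```bash
python3 -m pendant '0.05 -0.02 0 0 0 0 0; 0.05 -0.03 0 0 0 0 0; 0.05 -0.03 0 0 0 0 0; 0.05 -0.03 0 0 0 0 0; 0.05 0 0 0 0 0 0; 0.05 0 0 0 0 0 0'; python3 - <<'E'
from h import *
T,s=pose(); print(T.round(4),s['opening'],s['wrist_force'])
im=viewer.capture("wrist"); im=im[:,:,::-1].copy(); cv2.imwrite("pics/w10.png",im); np.save("Tw10.npy",T)
h=cv2.cvtColor(im,cv2.COLOR_BGR2HSV)
m=cv2.inRange(h,(8,90,90),(28,255,255)); m[:,:160]=0
c=np.vstack(cv2.findContours(m,cv2.RETR_EXTERNAL,cv2.CHAIN_APPROX_NONE)[0]); print(cv2.fitEllipse(cv2.convexHull(c)))
top=T[2,3]+.065
for y in (-.002,0,.002): print(y,proj((T@[-.065,y,0,1])[:3],"wrist",T))
E
```

```text
time_s: 13.05
eef_pos: [0.45, 0.2877, 0.0915]
ee_rot: [-176.5, 89.9, -146.2]
wrist_force: [-0.8, -0.7, -1.1]
opening: 0.0619
[[-1.600e-03 -5.047e-01  8.633e-01  4.500e-01]
 [-1.100e-03  8.633e-01  5.047e-01  2.877e-01]
 [-1.000e+00 -1.000e-04 -1.900e-03  9.150e-02]
 [ 0.000e+00  0.000e+00  0.000e+00  1.000e+00]] 0.0619473463408725 [-0.76287917 -0.71528638 -1.12048133]
((224.9571533203125, 201.51412963867188), (126.12968444824219, 273.7760925292969), 160.97084045410156)
-0.002 [254.32861206 297.55902818]
0 [254.33615975 293.30763188]
0.002 [254.34378018 289.01525896]
```

View pics/w10.png

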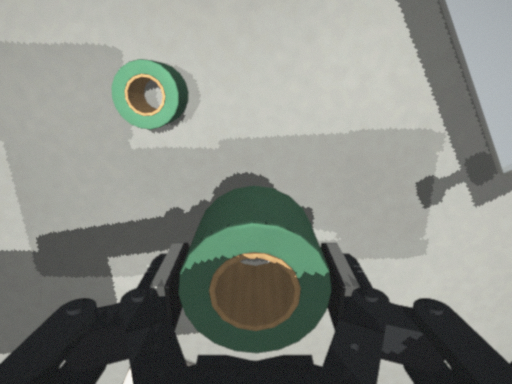

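Roll held, with its axis within 1 mm of the tool centre line. Move over the spindle.

```bash
python3 -m pendant '0.05 0 -0.041 -0.015 0 0 0; 0.05 0 -0.041 -0.015 0 0 0; 0.05 0 -0.041 -0.015 0 0 0; 0.05 0 -0.041 -0.015 0 0 0; 0.05 0 -0.041 -0.015 0 0 0; 0.05 0 -0.041 -0.015 0 0 0; 0.05 0 0 0 0 0 0; 0.05 0 0 0 0 0 0; 0.05 0 0 0 0 0 0'; python3 - <<'E'
from h import *
T,s=pose(); print(T.round(4),s['opening'],s['wrist_force'])
im=viewer.capture("wrist")[:,:,::-1].copy(); cv2.imwrite("pics/w11.png",im); 
cv2.imwrite("pics/w11c.png",cv2.resize(im[220:350,160:350],None,fx=4,fy=4,interpolation=cv2.INTER_CUBIC))
for z in(.08,.012): print(proj([.496,.031,z],"wrist",T))
d=np.array([.4965,.0300,.08])-T[:3,3]; print("err tool",T[:3,:3].T@d)
E
```

```text
time_s: 14.22
eef_pos: [0.4967, 0.0313, 0.0921]
ee_rot: [144.4, 89.9, 174.8]
wrist_force: [-0.5, 0.0, -1.6]
opening: 0.0617
[[-1.100e-03 -5.058e-01  8.627e-01  4.967e-01]
 [ 1.000e-04  8.627e-01  5.058e-01  3.130e-02]
 [-1.000e+00  7.000e-04 -9.000e-04  9.210e-02]
 [ 0.000e+00  0.000e+00  0.000e+00  1.000e+00]] 0.06171820517629213 [-0.50162935  0.03705602 -1.57121637]
[253.21598708 217.23049519]
[253.64058282 184.84719396]
err tool [ 0.01208232 -0.001026   -0.0008467 ]
```

View pics/w11c.png

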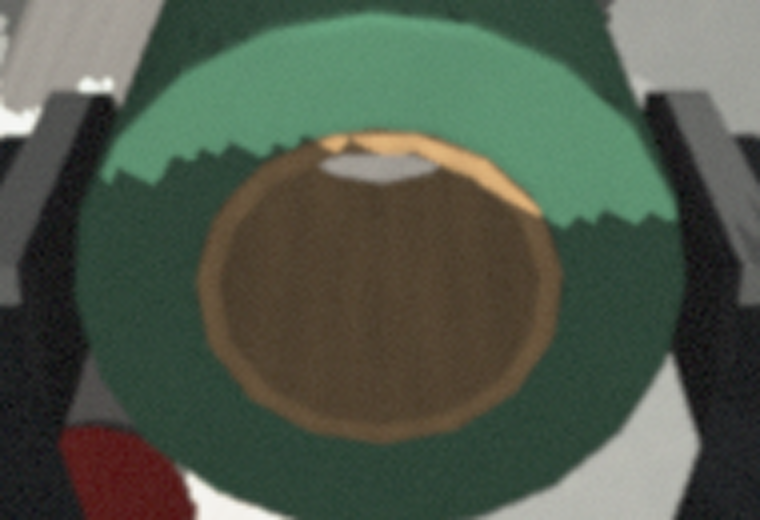

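```bash
python3 -m pendant '0.05 0.015 -0.001 -0.001 0 0 0; 0.05 0.008 0 0 0 0 0; 0.05 0.005 0 0 0 0 0; 0.05 0.005 0 0 0 0 0; 0.05 0.005 0 0 0 0 0; 0.05 0 0 0 0 0 0'; python3 - <<'E'
from h import *
T,s=pose(); print(s['eef_pos'],s['wrist_force'],s['ft_torque'])
im=viewer.capture("wrist")[:,:,::-1].copy(); cv2.imwrite("pics/w12c.png",cv2.resize(im[220:350,160:350],None,fx=4,fy=4,interpolation=cv2.INTER_CUBIC))
E
```

```text
time_s: 15.02
eef_pos: [0.4966, 0.0289, 0.0543]
ee_rot: [160.8, 90.0, -168.9]
wrist_force: [0.4, 0.2, -0.9]
opening: 0.0616
[0.49663288 0.02893749 0.05426784] [ 0.43345201  0.16716745 -0.86878869] [-0.00802986  0.00038138  0.01440973]
```

View pics/w12c.png

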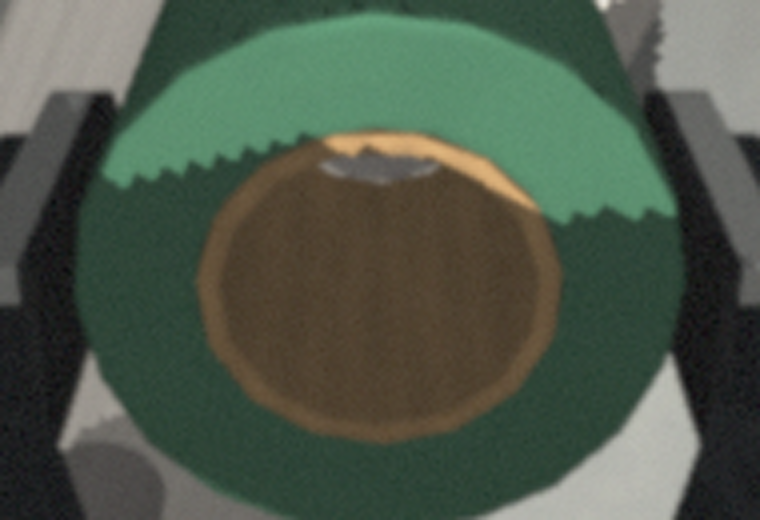

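No force with the bore already 9 mm below the spindle top, so it looks threaded. Continue.

```bash
python3 -m pendant '0.05 0.004 0 0 0 0 0; 0.05 0.004 0 0 0 0 0; 0.05 0.004 0 0 0 0 0; 0.05 0.004 0 0 0 0 0; 0.05 0 0 0 0 0 0'; python3 - <<'E'
from h import *
T,s=pose(); print(s['eef_pos'],s['wrist_force'],s['ft_torque'])
im=viewer.capture("wrist")[:,:,::-1].copy(); cv2.imwrite("pics/w13c.png",cv2.resize(im[220:350,160:350],None,fx=4,fy=4,interpolation=cv2.INTER_CUBIC))
E
```

```text
time_s: 15.7
eef_pos: [0.4966, 0.029, 0.0382]
ee_rot: [158.9, 90.0, -170.8]
wrist_force: [0.2, 0.2, -1.3]
opening: 0.0616
[0.49655735 0.0289795  0.03818134] [ 0.22423019  0.16365544 -1.26944027] [ 0.06263563 -0.01414775 -0.01975117]
```

View pics/w13c.png

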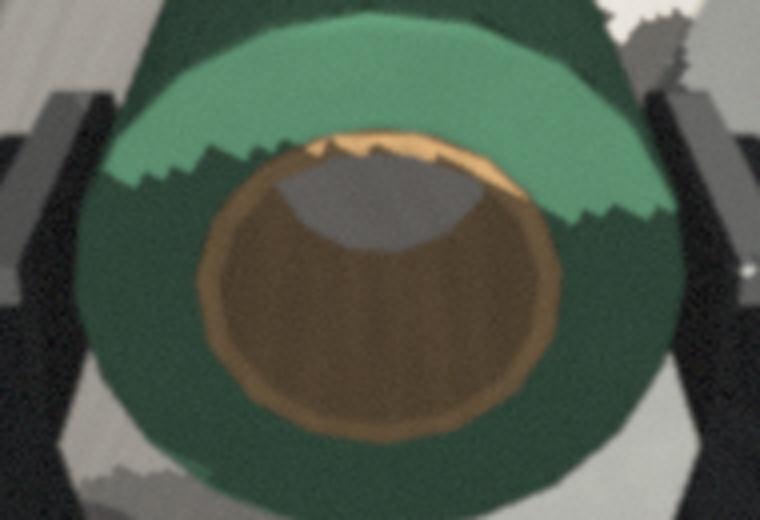

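The spindle's top is rising inside the bore. Keep going down.

```bash
python3 -m pendant '0.05 0.006 0 0 0 0 0; 0.05 0.006 0 0 0 0 0; 0.05 0.006 0 0 0 0 0; 0.05 0.006 0 0 0 0 0; 0.05 0.006 0 0 0 0 0; 0.05 0 0 0 0 0 0'; python3 - <<'E'
from h import *
T,s=pose(); print(s['eef_pos'],s['wrist_force'],s['ft_torque'])
im=viewer.capture("wrist")[:,:,::-1].copy(); cv2.imwrite("pics/w14.png",im)
E
```

```text
time_s: 16.5
eef_pos: [0.4964, 0.029, 0.008]
ee_rot: [155.9, 89.9, -173.8]
wrist_force: [-0.7, 0.4, -1.0]
opening: 0.0616
[0.49640095 0.02899229 0.00801877] [-0.7343145   0.39829969 -0.99709859] [ 0.0302251  -0.0694989   0.04604478]
```

View pics/w14.png

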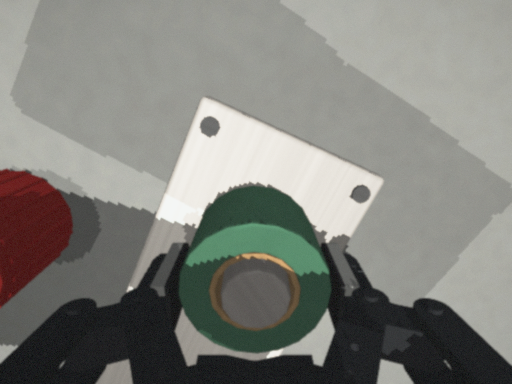

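```bash
python3 -m pendant '0.05 0.004 0 0 0 0 0; 0.05 0.004 0 0 0 0 0; 0.05 0.002 0 0 0 0 0; 0.05 0.002 0 0 0 0 0; 0.05 0 0 0 0 0 0'
```

```text
time_s: 17.18
eef_pos: [0.4968, 0.029, -0.0036]
ee_rot: [173.0, 90.0, -156.7]
wrist_force: [0.0, -0.1, -1.2]
opening: 0.0619
```

```bash
python3 -m pendant '0.05 0.001 0 0 0 0 0; 0.05 0.001 0 0 0 0 0; 0.05 0 0 0 0 0 0; 0.085 0 0 0 0 0 0; 0.085 0 0 0 0 0 0; 0.085 0 0 0 0 0 0; 0.085 0 0 0 0 0 0; 0.085 0 0 0 0 0 0'; python3 - <<'E'
from h import *
T,s=pose(); print(s['eef_pos'],s['wrist_force'],s['ft_torque'])
im=viewer.capture("wrist")[:,:,::-1].copy(); cv2.imwrite("pics/w15.png",im)
for x,y,z in((.496,.031,.08),(.496,.031,.06)): print(proj((x,y,z),"wrist",T))
E
```

```text
time_s: 18.18
eef_pos: [0.4968, 0.029, -0.0055]
ee_rot: [-163.1, 90.0, -132.8]
wrist_force: [0.9, 0.4, 0.5]
opening: 0.0848
[ 0.49684523  0.02901169 -0.0054605 ] [0.89239828 0.41616985 0.46029619] [ 0.04886019  0.00668072 -0.06672376]
[255.0774411  325.24220899]
[255.02062884 289.41400654]
```

View pics/w15.png

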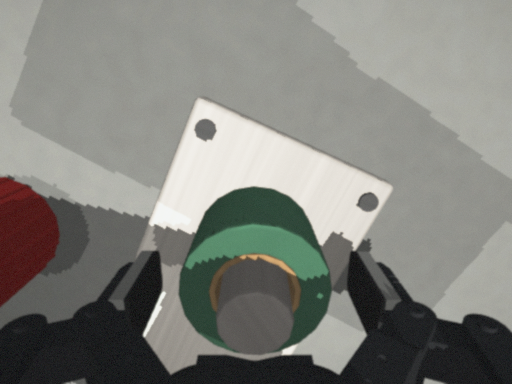

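Spindle protrudes through the bore and the roll appears seated. Withdraw and move above the cap.

```bash
python3 -m pendant '0.085 -0.03 0 0 0 0 0; 0.085 -0.045 0 0 0 0 0; 0.085 -0.05 0 0 0 0 0; 0.085 -0.03 0 0 0 0 0; 0.085 0 -0.042 -0.019 0 0 0; 0.085 0 -0.042 -0.019 0 0 0; 0.085 0 -0.042 -0.019 0 0 0; 0.085 0 0 0 0 0 0'; python3 - <<'E'
from h import *
T,s=pose(); print(s['eef_pos'])
im=viewer.capture("wrist")[:,:,::-1].copy(); cv2.imwrite("pics/w16.png",im)
t=viewer.capture("top")[:,:,::-1]
cv2.imwrite("pics/t16.png",cv2.resize(t[130:280,190:340],None,fx=4,fy=4,interpolation=cv2.INTER_CUBIC))
print("jar",onplane((303,210),.105,"top"))
print(proj((.496,.031,.08),"wrist",T),proj((.496,.031,.06),"wrist",T),proj((.511,-.108,.096),"wrist",T))
E
```

```text
time_s: 19.23
eef_pos: [0.5114, -0.111, 0.1495]
ee_rot: [-101.7, 90.0, -71.6]
wrist_force: [1.2, 0.7, 0.9]
opening: 0.0852
[ 0.5113915  -0.11103311  0.14947296]
jar [ 0.4754249  -0.25743233  0.105     ]
[341.70378523   2.56619825] [334.69008912   9.03008831] [256.09597735 191.90850223]
```

View pics/w16.png

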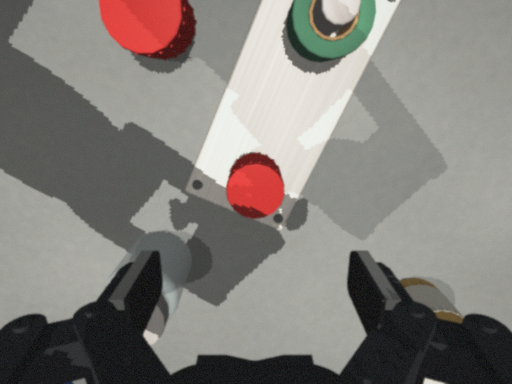

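View pics/t16.png

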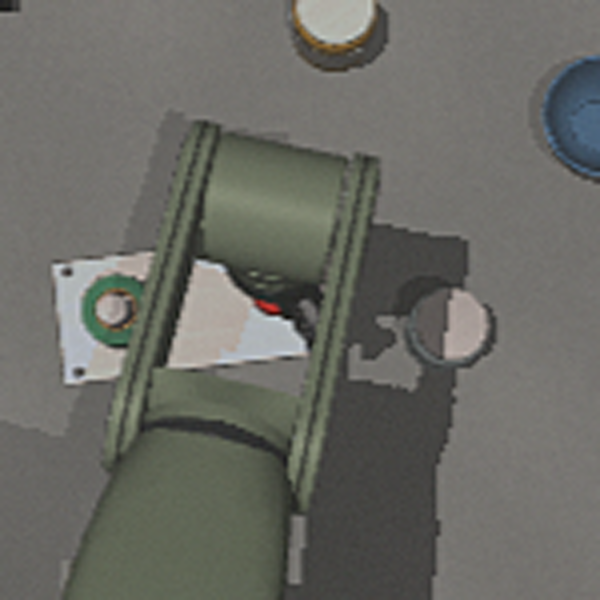

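The roll sits on the stand. Cap top at (256,190) against a predicted (256,192). Centre, turn and go down.

```bash
python3 -m pendant '0.085 0 0.003 0.0015 0 0 0; 0.085 0 0 0 0.147 0 0; 0.085 0 0 0 0.147 0 0; 0.085 0 0 0 0.147 0 0; 0.085 0.02 0 0 0.147 0 0; 0.085 0.03 0 0 0.147 0 0; 0.085 0.03 0 0 0 0 0; 0.085 0.015 0 0 0 0 0; 0.085 0 0 0 0 0 0'; python3 - <<'E'
from h import *
T,s=pose(); print(T.round(4),s['qpos'])
im=viewer.capture("wrist")[:,:,::-1].copy(); cv2.imwrite("pics/w17.png",im)
p=proj((.511,-.1075,.096),"wrist",T); print(p, T[:3,:3].T@(np.array((.511,-.1075,.024))-T[:3,3]))
E
```

```text
time_s: 20.45
eef_pos: [0.5105, -0.1043, 0.054]
ee_rot: [179.3, 89.9, 167.6]
wrist_force: [0.7, -0.2, 0.4]
opening: 0.0851
[[-1.800e-03  2.034e-01  9.791e-01  5.105e-01]
 [ 4.000e-04  9.791e-01 -2.034e-01 -1.043e-01]
 [-1.000e+00  0.000e+00 -1.900e-03  5.400e-02]
 [ 0.000e+00  0.000e+00  0.000e+00  1.000e+00]] [-1.28155058e+01  2.15098816e+01  1.08214153e+02 -1.01794336e-03
  5.03827403e+01 -1.07608708e+00]
[256.14781444 268.47003604] [ 0.02999929 -0.00299302  0.00115632]
```

View pics/w17.png

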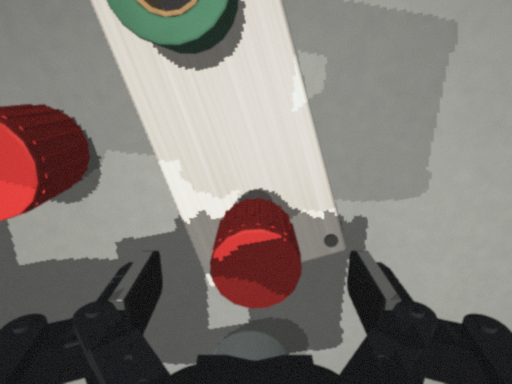

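Cap top at (256,268), as predicted. Descend and grip.

```bash
python3 -m pendant '0.085 0.012 -0.003 0.001 0 0 0; 0.085 0.012 0 0 0 0 0; 0.085 0.006 0 0 0 0 0; 0.085 0 0 0 0 0 0; 0.03 0 0 0 0 0 0; 0.03 0 0 0 0 0 0; 0.03 0 0 0 0 0 0; 0.03 0 0 0 0 0 0; 0.03 0 0 0 0 0 0; 0.03 0 0 0 0 0 0' 50; python3 - <<'E'
from h import *
T,s=pose(); print(T.round(4),s['qpos'],s['ft_torque'],s['joint_torque'][5])
im=viewer.capture("wrist")[:,:,::-1].copy(); cv2.imwrite("pics/w18.png",im)
E
```

```text
time_s: 21.75
eef_pos: [0.5116, -0.1084, 0.0251]
ee_rot: [-9.8, 90.0, -21.6]
wrist_force: [-0.4, 0.4, 5.6]
opening: 0.0432
[[ 6.000e-04  2.045e-01  9.789e-01  5.116e-01]
 [-3.000e-04  9.789e-01 -2.045e-01 -1.084e-01]
 [-1.000e+00 -1.000e-04  7.000e-04  2.510e-02]
 [ 0.000e+00  0.000e+00  0.000e+00  1.000e+00]] [-1.32172683e+01  2.37278947e+01  1.09900610e+02 -8.11691680e-03
  4.63318759e+01 -1.41135755e+00] [ 0.0215246   0.24952865 -0.01004969] 0.001767133071552962
```

View pics/w18.png

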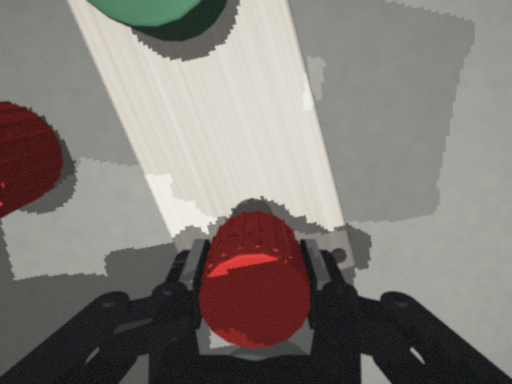

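Gripped at 43 mm. First try the ordinary way: CCW from above, which is negative about tool x.

```bash
python3 -m pendant '0.03 0 0 0 -0.06 0 0; 0.03 0 0 0 -0.06 0 0; 0.03 0 0 0 -0.06 0 0; 0.03 0 0 0 0 0 0'; python3 -c "
from h import *
T,s=pose(); print(s['qpos'][5],s['ft_torque'],s['joint_torque'])"
python3 -m pendant '0.03 0 0 0 -0.06 0 0; 0.03 0 0 0 -0.06 0 0; 0.03 0 0 0 0 0 0'; python3 -c "
from h import *
T,s=pose(); print(s['qpos'][5],s['ft_torque'],s['joint_torque'])"
```

```text
time_s: 22.3
eef_pos: [0.5117, -0.1082, 0.0251]
ee_rot: [5.4, 90.0, 3.9]
wrist_force: [-1.2, 1.3, 5.2]
opening: 0.0427
-11.74734285369176 [0.1348607  0.20674443 0.11582491] [-4.90173139e-01 -3.75822186e+01 -1.63407415e+01 -1.39903883e-01
 -3.95843424e-01 -3.29617574e-02]
time_s: 22.68
eef_pos: [0.5116, -0.1081, 0.0251]
ee_rot: [11.4, 90.0, 16.8]
wrist_force: [-0.2, 1.9, 5.1]
opening: 0.0428
-18.62172447282136 [0.21490821 0.20586427 0.02889634] [-6.01072200e-01 -3.74617839e+01 -1.64322764e+01 -1.77753959e-01
 -4.70663756e-01 -2.99461302e-02]
```

```bash
python3 -m pendant '0.03 0 0 0 -0.06 0 0; 0.03 0 0 0 -0.06 0 0; 0.03 0 0 0 -0.06 0 0; 0.03 0 0 0 0 0 0'; python3 -c "
from h import *
T,s=pose(); print(s['qpos'][5],s['ft_torque'],s['joint_torque'])
im=viewer.capture('wrist')[:,:,::-1].copy(); cv2.imwrite('pics/w19.png',im)
"
```

```text
time_s: 23.18
eef_pos: [0.5116, -0.1081, 0.0251]
ee_rot: [5.7, 90.0, 21.4]
wrist_force: [-1.7, 2.2, 5.5]
opening: 0.0427
-28.9371684404511 [0.21576935 0.21629412 0.04882457] [-6.47461116e-01 -3.74733675e+01 -1.64263004e+01 -2.00456050e-01
 -4.62408336e-01 -3.16132174e-02]
```

View pics/w19.png

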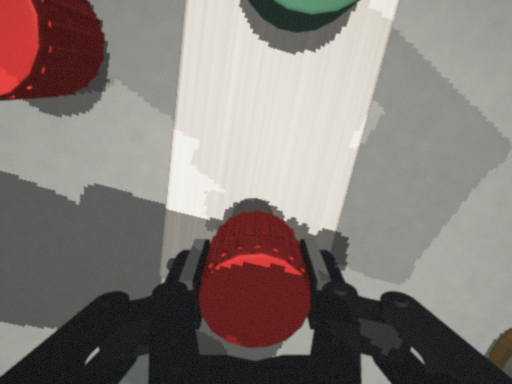

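Turned 27° with no stop and about 0.05 N m of torque, so this is the loosening way. Continue to 80°.

```bash
python3 -m pendant '0.03 0 0 0 -0.1 0 0; 0.03 0 0 0 -0.1 0 0; 0.03 0 0 0 -0.1 0 0; 0.03 0 0 0 -0.1 0 0; 0.03 0 0 0 -0.1 0 0; 0.03 0 0 0 -0.1 0 0; 0.03 0 0 0 -0.1 0 0; 0.03 0 0 0 -0.1 0 0; 0.03 0 0 0 -0.115 0 0; 0.03 0 0 0 0 0 0; 0.03 0 0 0 0 0 0'; python3 -c "
from h import *
T,s=pose(); print(s['qpos'][5],s['ft_torque'],s['joint_torque'])
"
```

```text
time_s: 24.6
eef_pos: [0.5114, -0.1082, 0.0251]
ee_rot: [-55.3, 90.0, 12.9]
wrist_force: [-0.9, 1.4, 6.2]
opening: 0.0426
-81.35125568605092 [0.15971667 0.34738571 0.05231282] [ -0.41947369 -37.31956601 -16.55812919  -0.11169056  -0.57017868
   0.05616511]
```

Turned exactly 80°. Lift gently, then on to 100 mm.

```bash
python3 -m pendant '0.03 -0.004 0 0 0 0 0; 0.03 -0.006 0 0 0 0 0; 0.03 0 0 0 0 0 0'; python3 -m pendant '0.03 -0.01 0 0 0 0 0; 0.03 -0.015 0 0 0 0 0; 0.03 -0.02 0 0 0 0 0; 0.03 -0.02 0 0 0 0 0; 0.03 -0.02 0 0 0 0 0; 0.03 -0.007 0 0 0 0 0; 0.03 0 0 0 0 0 0; 0.03 0 0 0 0 0 0; 0.03 0 0 0 0 0 0; 0.03 0 0 0 0 0 0'; python3 - <<'E'
from h import *
T,s=pose(); print(T.round(4),s['joint_vel'].round(2))
for n in("wrist","scene","top"):
  im=viewer.capture(n)[:,:,::-1].copy()
  if n=="scene": im=cv2.resize(im[130:290,200:400],None,fx=4,fy=3.75,interpolation=cv2.INTER_CUBIC)
  if n=="top": im=cv2.resize(im[130:280,190:340],None,fx=4,fy=4,interpolation=cv2.INTER_CUBIC)
  cv2.imwrite(f"pics/{n}20.png",im)
E
```

```text
time_s: 24.98
eef_pos: [0.5114, -0.1084, 0.0349]
ee_rot: [-124.7, 90.0, -56.5]
wrist_force: [-1.1, -0.4, -0.0]
opening: 0.043
time_s: 26.22
eef_pos: [0.5111, -0.1083, 0.1261]
ee_rot: [103.6, 89.9, 171.7]
wrist_force: [0.4, -1.2, 0.1]
opening: 0.0428
[[-1.000e-03 -9.280e-01  3.726e-01  5.111e-01]
 [ 1.000e-04  3.726e-01  9.280e-01 -1.083e-01]
 [-1.000e+00  1.000e-03 -2.000e-04  1.261e-01]
 [ 0.000e+00  0.000e+00  0.000e+00  1.000e+00]] [-0.05 -0.1  -0.16 -0.08 -0.07 -0.07]
```

View pics/wrist20.png

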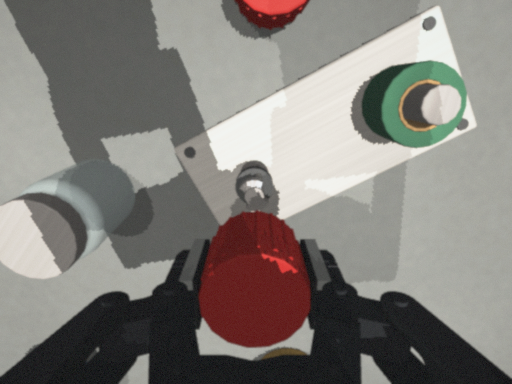

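View pics/scene20.png

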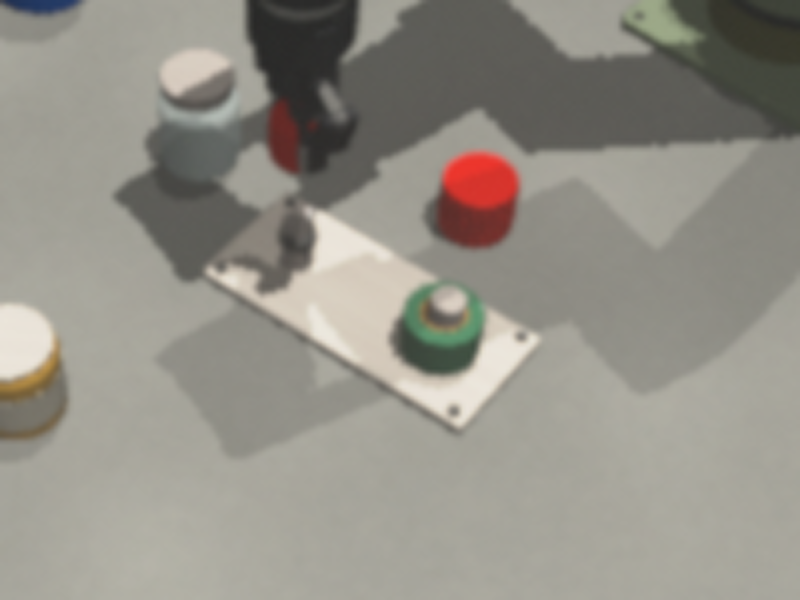

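View pics/top20.png

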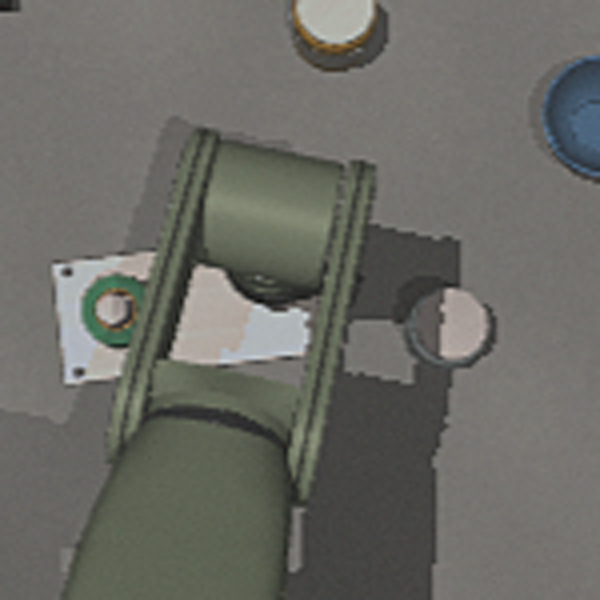

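The cap is in the fingers, the bare neck shows at (256,187), and the roll is on the spindle at (415,103). One check of the seating height before handing in.

```bash
python3 - <<'E'
from h import *
T,s=pose(); im=cv2.imread("pics/wrist20.png"); c=im[55:155,355:475].copy()
h=cv2.cvtColor(c,cv2.COLOR_BGR2HSV)
print("spindle top pred",proj((.496,.031,.08),"wrist",T)-[355,55])
out=cv2.resize(c,None,fx=6,fy=6,interpolation=cv2.INTER_CUBIC)
for z,col in((.060,(0,0,255)),(.066,(255,0,0))):
  for r in (.031,.018):
    P=np.array([proj((.496+r*np.cos(a),.031+r*np.sin(a),z),"wrist",T)-[355,55] for a in np.linspace(0,6.3,60)])*6
    cv2.polylines(out,[P.astype(np.int32)],True,col,1)
cv2.imwrite("pics/chk.png",out)
E
```

```text
spindle top pred [86.67383835 50.09969986]
```

View pics/chk.png

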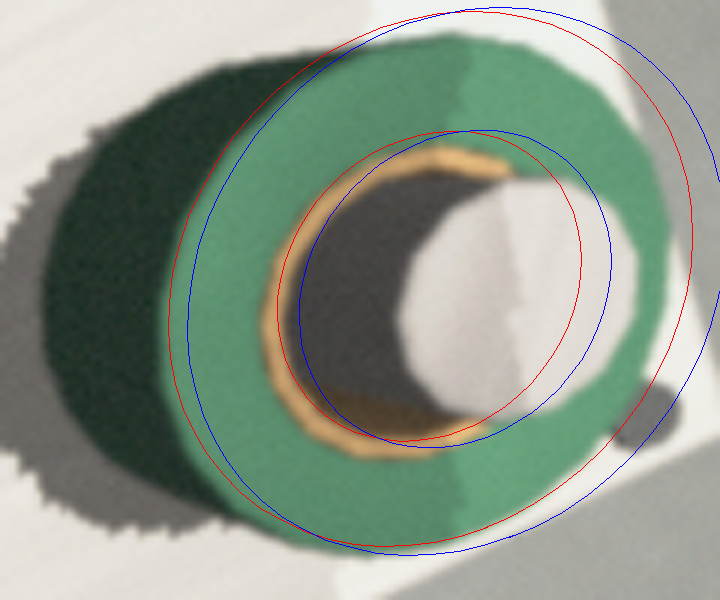

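The roll's top rim matches z = 0.060 (seated), upright and with only the 2 mm lateral play of the bore. The finger opening is steady at 43 mm, so I'll hand in.

```bash
python3 -c "
from h import *
T,s=pose(); print(s['time_s'],s['eef_pos'],s['opening'],s['joint_vel'].round(2)); print(job.hand_in())"
```

```text
26.375 [ 0.5113174  -0.10830778  0.12637674] 0.042752367566408586 [-0.03 -0.13 -0.1   0.    0.02  0.01]
the job is handed in; nothing more can be done
None
```

I put the green roll on the bare spindle and let go of it, then took the red lock cap off and handed the job in at 26.4 s, holding the cap above its spindle. The hand-in gives no verdict.

**First grasp failed:** the real fingertips sit about 35 mm behind the reported TCP (about 46 mm when open), which disagrees with the description. The fingers came down on top of the roll at about 20 N and did not shift it. I measured the offset from the pictures, regripped lower and carried on.

**Cap:** it was an ordinary thread, so counter-clockwise from above loosened it. It turned 80° with no stop and about 0.05 N m of torque. I never had to try the other way.

**Last checks:**
- **Roll:** its top edge matches the fully seated height (z about 0.060). It stands upright, its axis is about 2 mm off the spindle's, and the arm is not touching it.
- **Cap:** it is 101 mm above where it sat, on the spindle's axis. The fingers hold it at a steady 42.8 mm opening and the arm is still. The bare neck shows below it.
- **Other things:** the jar, the tin, the bowl and the larger red cap look unmoved. I did not check the canister closely at the end.

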